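Clear the spent core from the paper-roll dispenser

ROBOT

A 6-joint arm with a two-finger parallel gripper is mounted at the origin on a cart in front of the work surface, level with it; the furniture and walls round the work are solid. World frame = base frame: x ahead of the robot, y to its left, z up, the work surface at z = 0. Lengths are in m, angles in degrees, forces in N, time in s.
With the tool pointing down it reaches from about 0.4 to 0.825 m from the base axis. Payload 7 kg.
Tool frame: the origin (TCP) lies between the finger pads; the fingertips stand ctrl.nose_length ahead of it and the grasp point (between the pads) lies 2 mm behind it (ctrl.nose_length is the distance from the TCP to the fingertips, in m); z points along the fingers, y is the line along which they close (so a half turn about z gives the same grasp; the last joint's range is limited). The gripper opens to 88 mm and grips with 3 to 60 N. Pads are 19 mm wide; open, the fingers measure 130 mm over their backs; the gripper's body (78 mm by 193 mm) begins 47 mm behind the grasp point.
Start: joints at [-54.311, 20.546, 0.682, 0, -70.136, -16.507], TCP at [0.222, -0.638, 0.244] pointing down, gripper open.
Joint ranges: [-176.03, 176.03], [-82.01, 121.73], [-58.28, 71.71], [-173.87, 95.51], [-174.79, -0.11], [-173.66, 173.66]. Speed limits (degrees/s): [136.94, 136.94, 172.46, 180, 180, 180].

INTERFACE

Orientations are given as [roll, pitch, yaw] about the fixed x, y, z axes, in that order (R = Rz(yaw) Ry(pitch) Rx(roll)).
In Python, from plant import ctrl gives the robot as it stands.
- The arm moves only by the tool apply_moves, never from a script. Its argument "commands" is a list of rows, each a list of 3 entries, a list of its own where there are three numbers: the shift along the world's x, y, z in cm, then the turn about the world's z in rad, then the closure, from 0 (fully open) to 1 (shut). In form: [[[x, y, z], turn, jaw], ...]. A call has 1 to 20 rows; each row is the pose to reach, as a shift and turn from the pose commanded when the call began; what a row does not reach only later rows make up. A row lasts 1/12 s, in which the tool goes at most 41.7 mm and 7.16 degrees, less where a joint would pass 70% of its speed; a pose out of reach is approached as far as the arm can. A call with a gripper value outside its range is refused whole. The fingers move at their own pace and stop on an object; the grip force is fixed at half the most. Time passes only in rows, so rows that repeat a pose let the fingers close. It gives the time, the measured TCP pose, the force, the opening and the grip force at its end, in the units of the state.
- ctrl.get_obs(): the state, without advancing time (a new reading comes with each control period).
- ctrl.snapshot(name): name is "scene" or "top"; returns a dict with "img" (480x640x3 uint8, red, green, blue), "fx", "fy", "cx", "cy" (pixels), "T" (4x4, takes a point from camera to world coordinates). Camera axes: x right, y up, looking along -z (the intrinsics and any distortion apply to the point x, -y, -z); pixel columns grow to the right and rows downward; lengths in m; the calibration is good to about 2 mm. A picture is of the moment at which its call begins. There is no depth.
- ctrl.close_job(): hands the job in; it is judged then, once.
Trained networks look in a picture, given as the dict that the camera call returned (one of the last four; its "shot" number tells which), for a name from the list of things; names that differ only in an ending like _2 or _b are one class to them, and where a whole thing is asked for, a point or a joint stands for the part that bears it (a point fixed in the world has none). Each returns a list of dicts, best first, with "score" (0 to 1); they miss things now and then, are a little off and sometimes report something else, mostly with a low value. They report only what shows in the picture. A call takes as long as a camera call.
- ctrl.search_frame(picture, target): "at" ([column, row] in pixels, amid what is visible of it).
- ctrl.spot_point(picture, target): "at" ([column, row] in pixels: a listed point, or the origin of a listed thing).
The state is a dict: "clock": time; "joint_pos": joint angles; "qvel": joint speeds; "tau": joint torques, N m; "tool_pos": TCP position; "orientation": TCP orientation; "force": force on the tool from outside, world axes, zero at the start; "moment": the same for the moment, N m; "opening": finger opening in m; "gripper_force": force on a finger pad.
Only numpy, scipy, OpenCV 4.12 (cv2) and the standard library are available. Lean on these libraries where they do the work, as an engineer would, in place of code of your own. Each camera call takes 0.05 s, during which the arm holds its last target. There are 200 camera calls.

TASK

The baking-paper roll in the dispenser is used up. Leaving the empty core in its cradle for now, lift the sprung tear bar by its lip past the point where it stays up by itself, and let go of it; then take the cardboard core out and lay it flat on the bottom of the open carton, with the tear bar left standing open for a new roll. Do not disturb the mug, the spice jar or the tea box.

Things in the scene. Friction and masses are not known exactly. Their poses are not given: they have to be found in the camera images.
- dispenser: Steel paper-roll dispenser, fixed, 195 (x) x 218 (y) x 122 mm. Origin on the worktop below the middle of the cradle; x runs from its front (-65 mm) to its back (+130), y along the roll, z up. 4 mm side cheeks at y = +-85, 81 mm high, rising from x = 22 to 122 mm at the hinge (x = 90); base top z = 11. The core lies on 18 mm wheels near the cheeks (y = +-56 to 68, tops z = 53), open in the middle.
- cradle (a point): Where the middle of the core's axis lies when it rests in the cradle: dispenser frame (0, 0, 70 mm); axes as the dispenser's.
- tear_bar (a joint): Angle of the tear bar (rad): about 0 when shut on the core, grows as it is lifted up and back, 2.1 at its open stop. Springs press it shut (about 4 N at the lip) up to the hold-open point at about 1.2 rad; beyond that they swing it to the open stop and keep it there.
- bar_hinge (a point): Middle of the tear bar's hinge line (along the dispenser's y), at dispenser frame (90, 0, 104 mm), axes as the dispenser's; a 10 mm shaft runs there. Two flat arms reach forward from it outside the cheeks (y = +-93 to 98; spring struts to +-109) to a steel blade plate 196 mm wide, 4 mm thick, that lies on top of the core, 75 to 121 mm from the hinge.
- lip (a point): Middle of the lower front edge of the lifting lip, on the tear bar: black plastic, 76 mm wide, 8 mm thick with an 11 mm rolled edge, sticking out 49 mm before the blade plate. 170 mm from the hinge; with the bar shut at dispenser frame (-80, 0, 97 mm), free below it down to the base and back to the core's front (x = -23). Its x runs along the bar to the hinge, z out of the bar's upper face.
- core: Empty cardboard core, a tube 150 mm long, 46 mm outer diameter, 60 g. Origin at the middle of its axis; its y axis is the tube's axis. It starts lying in the cradle along the dispenser's y, pressed down by the blade plate.
- carton: Open brown carton, fixed, 208 (its x) by 142 (its y) by 80 mm high, flaps bent down outside (13 mm more all round); walls and floor 4 mm (inside 200 by 134 mm, so the core lies flat only along its x or somewhat askew). Origin under the middle of its floor, z up.
- mug_1: Light mug with a leaf pattern, 82 mm wide, 94 mm high, handle on its -y side; origin under its middle. Bystander.
- box_1: Tea box, 71 x 126 x 76 mm, at the back of the worktop; origin under its middle. Bystander.
- spice_jar_4: Spice jar with a black cap, 41 mm across, 105 mm high, at the back of the worktop; origin under its middle. Bystander.

How it is judged:
By the outcome, as a careful person would: the job done as asked, in the order asked, and still so for the second after the job is handed in, with the robot touching nothing.
It also fails if it takes over 53 s, if anything falls off the work surface, if the arm or the gripper's body presses on something with over 40 N, if the wrist force passes 120 N, or if a joint passes its speed limit or range.

## Working session

There is one attempt and no reset: what is moved stays moved. The work goes in short steps, Python scripts to look and compute and a tool call to move; the robot and the scene stay as the last step left them, time stands still between calls to the robot, and variables do not carry over. Pictures are saved under pics/ and viewed, at most 10 in all, crops included, and the job is handed in when it is done.

Besides the shell and the picture viewer there is one more tool, called after ">>>" as a command line: name --argument value ..., lists and objects as JSON in quotes. apply_moves: Moves the arm, as the interface text tells. Its arguments: {"type":"object","properties":{"commands":{"type":"array"}},"required":["commands"]}

```bash
mkdir -p pics; cat > h.py <<'E'
import numpy as np, cv2
from plant import ctrl
def ray(p,at):
    d=np.array([(at[0]-p['cx'])/p['fx'],-(at[1]-p['cy'])/p['fy'],-1.])
    T=np.array(p['T']); return T[:3,3],T[:3,:3]@d
def onz(p,at,z):
    o,d=ray(p,at); return o+d*(z-o[2])/d[2]
def tri(a,b):
    (o,d),(q,e)=a,b
    d=d/np.linalg.norm(d);e=e/np.linalg.norm(e)
    s=np.linalg.lstsq(np.c_[d,-e],q-o,rcond=None)[0]
    x,y=o+d*s[0],q+e*s[1]; return (x+y)/2,np.linalg.norm(x-y)
def proj(p,X):
    T=np.array(p['T']); c=T[:3,:3].T@(np.array(X)-T[:3,3])
    return np.array([p['cx']+p['fx']*c[0]/-c[2],p['cy']-p['fy']*c[1]/-c[2]])
E
python3 - <<'E'
from h import *
print(ctrl.nose_length, {k:np.round(v,3).tolist() for k,v in ctrl.get_obs().items()})
P={n:ctrl.snapshot(n) for n in('scene','top')}
for n,p in P.items():
    cv2.imwrite(f'pics/{n}0.png',p['img'][:,:,::-1]); print(n,p.keys(),p['fx'],np.round(p['T'],3).tolist())
for t in ['cradle','bar_hinge','lip','core','dispenser','carton','mug_1','box_1','spice_jar_4']:
    r={n:ctrl.spot_point(p,t) for n,p in P.items()}
    print(t,{n:[(np.round(x['at'],1).tolist(),round(x['score'],2)) for x in v[:2]] for n,v in r.items()})
    if r['scene'] and r['top']:
        x,e=tri(ray(P['scene'],r['scene'][0]['at']),ray(P['top'],r['top'][0]['at'])); print('   ',np.round(x,4),round(e,4))
E
```

```text
0.017 {'clock': 0.0, 'joint_pos': [-54.311, 20.592, 0.634, -0.019, -70.136, -16.51], 'qvel': [0.012, 0.005, -0.07, -0.011, -0.034, 0.059], 'tau': [0.001, -58.272, 29.306, 6.997, 0.007, -0.0], 'tool_pos': [0.222, -0.637, 0.243], 'orientation': [179.904, -0.01, -160.827], 'force': [-0.247, -0.346, 0.106], 'moment': [0.004, 0.011, 0.069], 'gripper_force': 0.0, 'opening': 0.088}
scene dict_keys(['img', 'fx', 'fy', 'cx', 'cy', 'T', 'shot']) 551.4508861044196 [[0.569, 0.359, -0.74, -0.443], [-0.822, 0.226, -0.523, -0.646], [-0.02, 0.906, 0.424, 0.66], [0.0, 0.0, 0.0, 1.0]]
top dict_keys(['img', 'fx', 'fy', 'cx', 'cy', 'T', 'shot']) 509.86560310561555 [[-0.021, 0.999, -0.027, 0.517], [-1.0, -0.022, -0.013, 0.037], [-0.014, 0.026, 1.0, 1.086], [0.0, 0.0, 0.0, 1.0]]
cradle {'scene': [([281.0, 242.3], 0.82)], 'top': [([278.6, 250.7], 0.86)]}
    [0.5149 0.1283 0.0726] 0.0089
bar_hinge {'scene': [([299.9, 216.0], 0.84), ([347.3, 233.6], 0.69)], 'top': [([275.3, 204.9], 0.77)]}
    [0.6021 0.1304 0.1111] 0.0061
lip {'scene': [([263.9, 245.7], 0.8)], 'top': [([281.5, 293.3], 0.92), ([278.6, 253.4], 0.35)]}
    [0.4347 0.1193 0.0991] 0.0151
core {'scene': [([282.3, 243.2], 0.73)], 'top': [([278.3, 249.2], 0.57), ([300.7, 139.5], 0.43)]}
    [0.5185 0.1284 0.0687] 0.0109
dispenser {'scene': [([280.9, 266.6], 0.63)], 'top': [([284.3, 252.1], 0.61)]}
    [0.5097 0.1246 0.0078] 0.0032
carton {'scene': [([380.9, 294.7], 0.57), ([282.0, 267.4], 0.19)], 'top': [([413.8, 240.8], 0.71)]}
    [ 0.5274 -0.1492  0.006 ] 0.0023
mug_1 {'scene': [], 'top': [([200.8, 329.9], 0.78)]}
box_1 {'scene': [([386.6, 246.8], 0.89), ([258.9, 243.3], 0.51)], 'top': [([354.2, 126.5], 0.56), ([279.0, 252.8], 0.41)]}
    [ 0.7775 -0.0313 -0.0075] 0.0058
spice_jar_4 {'scene': [([346.3, 234.2], 0.88)], 'top': [([301.5, 137.9], 0.58)]}
    [0.7512 0.0818 0.0131] 0.0061
```

View pics/scene0.png

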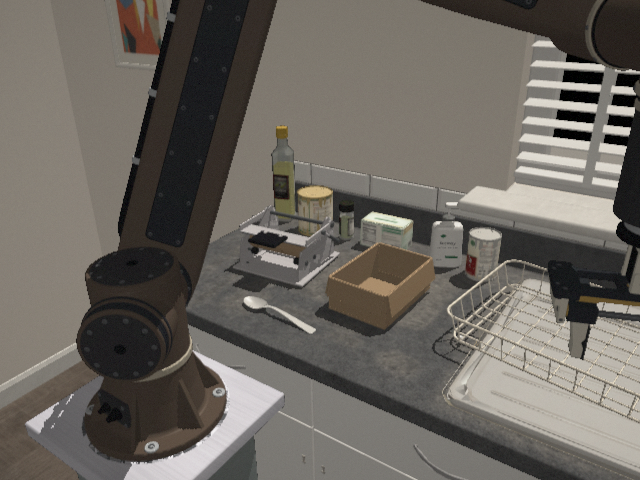

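View pics/top0.png

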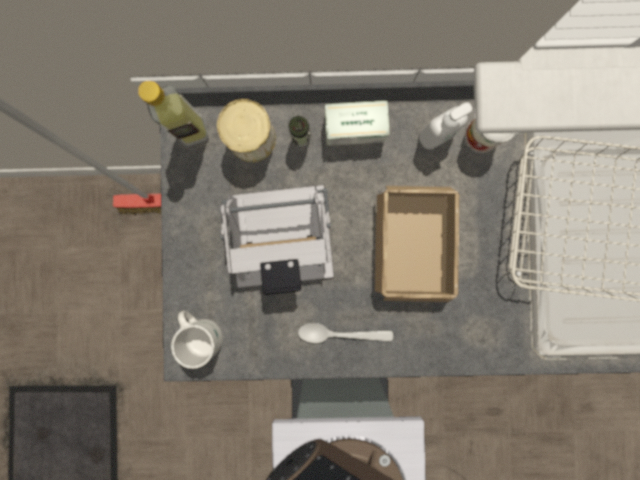

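The top view shows the dispenser (lip black, around 281,278), the open carton (420,243) with its long side up the image, and the mug at (197,343). The scene view agrees. Next I'll get the yaw and lip pose from the top image.

```bash
python3 - <<'E'
from h import *
p=ctrl.snapshot('top'); s=ctrl.snapshot('scene')
for t,z in [('lip',.097),('cradle',.07),('bar_hinge',.104),('carton',0.),('dispenser',0)]:
    r=ctrl.spot_point(p,t); print(t,np.round(onz(p,r[0]['at'],z),4) if r else None)
g=p['img'].max(2); m=np.zeros_like(g); m[245:305,250:310]=(g[245:305,250:310]<45)*255
m=cv2.morphologyEx(m,cv2.MORPH_OPEN,np.ones((3,3)))
n,l,st,c=cv2.connectedComponentsWithStats(m); k=1+st[1:,4].argmax(); print(st[k],c[k])
q=cv2.boxPoints(cv2.minAreaRect(np.argwhere(l==k)[:,::-1].astype(np.float32)))
w=np.array([onz(p,a,.107) for a in q]); print(q.round(1).tolist(),w.round(4).tolist())
print([np.degrees(np.arctan2(*(w[(i+1)%4]-w[i])[[1,0]])).round(1) for i in range(4)],[np.linalg.norm(w[(i+1)%4]-w[i]).round(4) for i in range(4)])
a=cv2.resize(p['img'][170:315,200:475],None,fx=2.9,fy=2.9,interpolation=cv2.INTER_CUBIC)
cv2.imwrite('pics/crop1.png',a[:,:,::-1])
E
```

```text
lip [0.4266 0.12   0.097 ]
cradle [0.5096 0.1383 0.07  ]
bar_hinge [0.6076 0.1387 0.104 ]
carton [ 0.5193 -0.1547  0.    ]
dispenser [0.5107 0.131  0.    ]
[268 292   4   3  12] [269.5 293. ]
[[268.0, 292.0], [271.0, 292.0], [271.0, 294.0], [268.0, 294.0]] [[0.4337, 0.1505, 0.107], [0.4336, 0.1447, 0.107], [0.4298, 0.1448, 0.107], [0.4299, 0.1506, 0.107]]
[np.float64(-91.2), np.float64(178.9), np.float64(88.9), np.float64(-1.1)] [np.float64(0.0058), np.float64(0.0038), np.float64(0.0058), np.float64(0.0038)]
```

View pics/crop1.png

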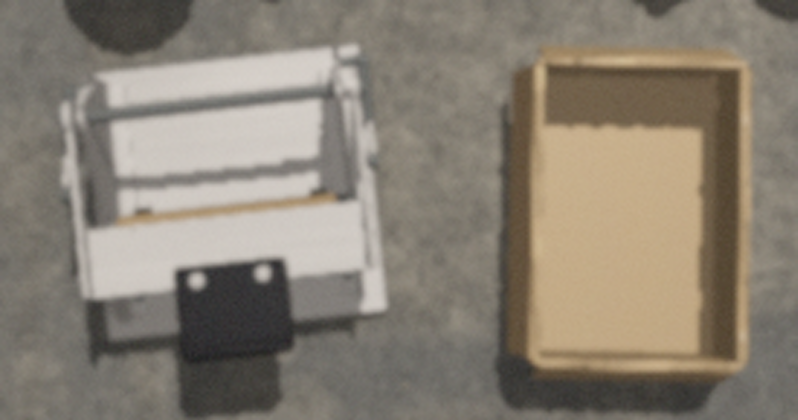

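The crop shows the lip corners near (177,268), (284,260), (292,350) and (184,361). The hinge shaft runs from (90,112) to (335,90), and the carton rim corners are at about (540,55), (748,57), (745,372) and (533,368).

```bash
python3 - <<'E'
from h import *
p=ctrl.snapshot('top')
f=lambda c,z:onz(p,np.array(c)/2.9+[200,170]-.33,z)
def pr(n,cs,z):
    w=np.array([f(c,z) for c in cs]); print(n,w[:,:2].round(4).tolist(),w.mean(0).round(4),[round(float(np.degrees(np.arctan2(*(w[(i+1)%len(w)]-w[i])[[1,0]]))),1) for i in range(len(w))],[round(float(np.linalg.norm(w[(i+1)%len(w)]-w[i])),4) for i in range(len(w))])
pr('lip',[(177,268),(284,260),(292,350),(184,361)],.106)
pr('shaft',[(90,113),(335,93)],.108)
pr('plate',[(88,230),(360,203),(362,270),(85,298)],.097)
pr('coreback',[(118,220),(338,199)],.075)
pr('rim',[(540,52),(748,54),(745,373),(531,369)],.08)
E
```

```text
lip [[0.4913, 0.1636], [0.4951, 0.0925], [0.4355, 0.0884], [0.4297, 0.1601]] [0.4629 0.1261 0.106 ] [-86.9, -176.1, 94.6, 3.3] [0.0712, 0.0597, 0.0719, 0.0617]
shaft [[0.5953, 0.2193], [0.605, 0.0564]] [0.6001 0.1378 0.108 ] [-86.6, 93.4] [0.1632, 0.1632]
plate [[0.5177, 0.224], [0.5319, 0.0414], [0.4871, 0.041], [0.4723, 0.2268]] [0.5023 0.1333 0.097 ] [-85.6, -179.5, 94.6, -3.5] [0.1831, 0.0448, 0.1863, 0.0455]
coreback [[0.5242, 0.2074], [0.5353, 0.0565]] [0.5297 0.132  0.075 ] [-85.8, 94.2] [0.1514, 0.1514]
rim [[0.6323, -0.0832], [0.6277, -0.2242], [0.4117, -0.2161], [0.4173, -0.0718]] [ 0.5223 -0.1489  0.08  ] [-91.9, 177.8, 87.8, -3.0] [0.1411, 0.2161, 0.1444, 0.2153]
```

>>> apply_moves --commands '[[[30,28,6],-0.1,0],[[30,28,6],-0.26,0],[[30,28,6],-0.26,0],[[30,28,6],-0.26,0],[[30,28,6],-0.26,0],[[30,28,6],-0.26,0],[[30,28,6],-0.26,0],[[30,28,6],-0.26,0],[[30,28,6],-0.26,0],[[22.9,76.3,0],-0.26,0],[[22.9,76.3,0],-0.26,0],[[22.9,76.3,0],-0.26,0],[[22.9,76.3,0],-0.26,0],[[22.9,76.3,0],-0.26,0],[[22.9,76.3,0],-0.26,0],[[22.9,76.3,0],-0.26,0],[[22.9,76.3,0],-0.26,0],[[22.9,76.3,0],-0.26,0],[[22.9,76.3,0],-0.26,0],[[22.9,76.3,0],-0.26,0]]'

```text
clock: 3.07
tool_pos: [0.4547, 0.0708, 0.2499]
orientation: [180.0, 0.1, -175.7]
force: [1.2, 1.0, -0.6]
opening: 0.0877
gripper_force: 0.0
```

>>> apply_moves --commands '[[[0,0,0],0,0],[[0,0,0],0,0],[[0,0,0],0,0],[[0,0,0],0,0]]'

```text
clock: 3.4
tool_pos: [0.4554, 0.0681, 0.2497]
orientation: [-180.0, 0.0, -175.8]
force: [-0.2, -0.1, 0.1]
opening: 0.0873
gripper_force: 0.0
```

>>> apply_moves --commands '[[[-0.4,3,-4],0,0],[[-0.4,5.8,-7],0,0],[[-0.4,5.8,-10],0,0],[[-0.4,5.8,-10],0,0],[[-0.4,5.8,-10],0,0]]'

```text
clock: 3.82
tool_pos: [0.4508, 0.1252, 0.1487]
orientation: [-179.8, -0.2, -175.8]
force: [0.3, 0.5, 1.7]
opening: 0.0876
gripper_force: 0.0
```

```bash
python3 - <<'E'
from h import *
o=ctrl.get_obs(); print(np.round(o['tool_pos'],4),np.round(o['joint_pos'],1))
p=ctrl.snapshot('top');s=ctrl.snapshot('scene')
for q,n in((p,'top'),(s,'scene')):
    r=ctrl.spot_point(q,'lip'); print(n,[(np.round(x['at'],1),x['score']) for x in r[:2]],proj(q,o['tool_pos']))
a=cv2.resize(p['img'][200:340,190:370],None,fx=2.2,fy=2.2,interpolation=cv2.INTER_CUBIC)
b=cv2.resize(s['img'][190:330,200:380],None,fx=2.2,fy=2.2,interpolation=cv2.INTER_CUBIC)
cv2.imwrite('pics/c2.png',np.hstack([a,b])[:,:,::-1])
E
```

```text
[0.4508 0.1252 0.1487] [  39.7    6.1  -32.2    0.   -52.  -125.5]
top [] [279.01037524 284.3717451 ]
scene [(array([261.5, 246.7]), 0.75)] [261.88176485 223.11823087]
```

View pics/c2.png

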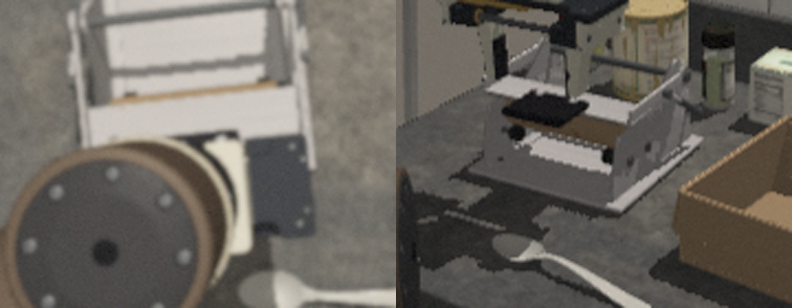

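The left crop (top view) is mostly hidden by the wrist. The right crop (scene view) shows the fingers above and on both sides of the black lip, which is at about (546,108) in the crop. I'll descend slowly and watch the force.

>>> apply_moves --commands '[[[0,0,-1],0,0],[[0,0,-2],0,0],[[0,0,-2.5],0,0],[[0,0,-2.8],0,0],[[0,0,-3.1],0,0],[[0,0,-3.3],0,0],[[0,0,-3.3],0,0]]'

```text
clock: 4.6
tool_pos: [0.4514, 0.1268, 0.1166]
orientation: [180.0, 0.0, -175.7]
force: [0.5, 0.0, -0.6]
opening: 0.0877
gripper_force: 0.0
```

>>> apply_moves --commands '[[[0,0,-0.4],0,0],[[0,0,-0.8],0,0],[[0,0,-1.2],0,0],[[0,0,-1.4],0,0],[[0,0,-1.4],0,0]]'

```text
clock: 5.02
tool_pos: [0.451, 0.1266, 0.1019]
orientation: [-180.0, -0.1, -175.7]
force: [-0.3, -0.0, -0.1]
opening: 0.0876
gripper_force: 0.0
```

```bash
python3 - <<'E'
from h import *
s=ctrl.snapshot('scene')
cv2.imwrite('pics/c3.png',cv2.resize(s['img'][200:300,225:355],None,fx=5,fy=5,interpolation=cv2.INTER_CUBIC)[:,:,::-1])
E
```

```text
(no output)
```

View pics/c3.png

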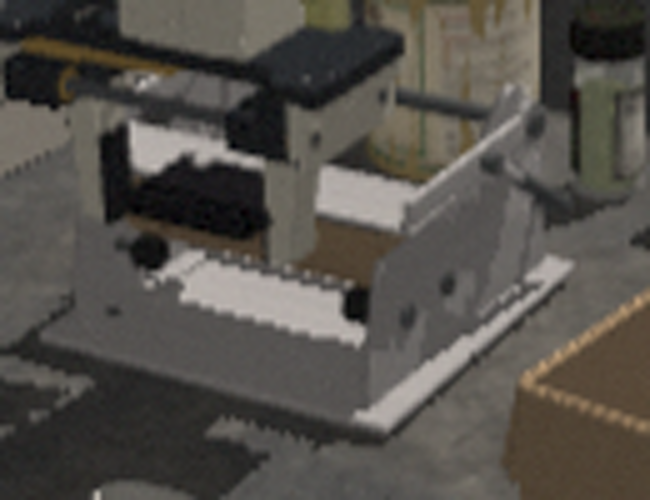

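The picture shows the black lip (200,195) between the two fingers (left 110,170; right 290,200), so I'll close on it.

>>> apply_moves --commands '[[[0,0,0],0,0.2],[[0,0,0],0,0.3],[[0,0,0],0,0.4],[[0,0,0],0,0.4],[[0,0,0],0,0.4],[[0,0,0],0,0.4]]'

```text
clock: 5.57
tool_pos: [0.4513, 0.1251, 0.1026]
orientation: [-179.8, -0.0, -175.6]
force: [6.7, -10.9, -2.4]
opening: 0.0754
gripper_force: 30.1
```

>>> apply_moves --commands '[[[0,-0.1,0.7],0,0.4],[[0.1,-0.1,1.5],0,0.4],[[0.2,-0.1,2.3],0,0.4],[[0.3,-0.1,3.0],0,0.4],[[0.7,-0.1,4.4],0,0.4],[[1.2,0,5.8],0,0.4],[[1.8,0,7.1],0,0.4],[[2.6,0.1,8.4],0,0.4],[[2.6,0.1,8.4],0,0.4]]'

```text
clock: 6.32
tool_pos: [0.4768, 0.1272, 0.1885]
orientation: [-179.9, -0.1, -175.7]
force: [-6.7, -4.2, -0.5]
opening: 0.0756
gripper_force: 30.0
```

>>> apply_moves --commands '[[[0.9,0.1,1.2],0,0.4],[[1.9,0.1,2.3],0,0.4],[[3.0,0.2,3.3],0,0.4],[[4.2,0.3,4.1],0,0.4],[[5.5,0.4,4.9],0,0.4],[[6.9,0.5,5.5],0,0.4],[[8.2,0.6,5.9],0,0.4],[[9.7,0.7,6.3],0,0.4],[[9.7,0.7,6.3],0,0.4]]'

```text
clock: 7.07
tool_pos: [0.5768, 0.1356, 0.252]
orientation: [180.0, 0.2, -175.7]
force: [-2.6, 0.3, 8.4]
opening: 0.0758
gripper_force: 30.0
```

```bash
python3 - <<'E'
from h import *
s=ctrl.snapshot('scene')
cv2.imwrite('pics/c4.png',cv2.resize(s['img'][160:300,215:395],None,fx=4,fy=4,interpolation=cv2.INTER_CUBIC)[:,:,::-1])
E
```

```text
(no output)
```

View pics/c4.png

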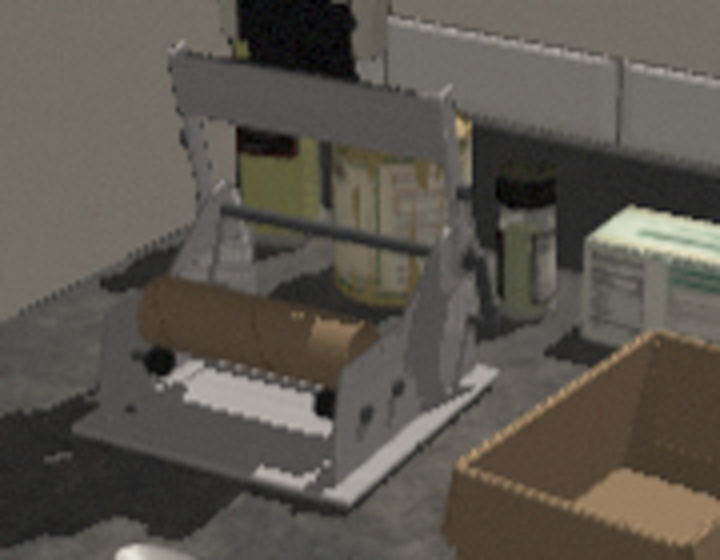

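The bar is up at about 1.4 rad and held, and the core is still in its cradle. Releasing now, then backing off.

>>> apply_moves --commands '[[[0,0,0],0,0],[[0,0,0],0,0],[[0,0,0],0,0],[[0,0,0],0,0],[[0,0,0],0,0],[[0,0,0],0,0],[[0,0,0],0,0],[[-2,0,1],0,0],[[-4,0,2],0,0],[[-6,0,2],0,0],[[-6,0,2],0,0]]'

```text
clock: 8.03
tool_pos: [0.512, 0.1347, 0.2706]
orientation: [179.9, 0.0, -175.7]
force: [-1.9, -0.6, -0.9]
opening: 0.0878
gripper_force: 0.0
```

```bash
python3 - <<'E'
from h import *
s=ctrl.snapshot('scene');p=ctrl.snapshot('top')
for t in('core','lip','cradle'):
  print(t,[(np.round(x['at'],1),round(x['score'],2)) for x in ctrl.spot_point(s,t)[:2]],[(np.round(onz(p,x['at'],.07),3),round(x['score'],2)) for x in ctrl.spot_point(p,t)[:2]])
cv2.imwrite('pics/c5.png',np.hstack([cv2.resize(q,None,fx=2.2,fy=2.2,interpolation=cv2.INTER_CUBIC) for q in(s['img'][140:300,215:395],p['img'][170:330,190:370])])[:,:,::-1])
E
```

```text
core [(array([280.1, 242.6]), 0.79)] []
lip [(array([312.6, 153. ]), 0.64)] [(array([0.71 , 0.166, 0.07 ]), 0.69)]
cradle [(array([278.2, 243. ]), 0.88)] []
```

View pics/c5.png

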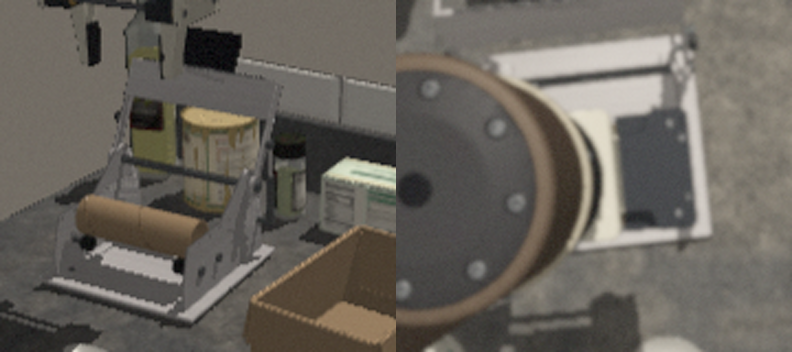

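The bar now rests at its open stop, and the core is still in the cradle. I'll turn 90° and go down over the core.

>>> apply_moves --commands '[[[-0.2,-0.4,0],0.12,0],[[-0.2,-0.4,0],0.24,0],[[-0.2,-0.4,0],0.36,0],[[-0.2,-0.4,0],0.48,0],[[-0.2,-0.4,0],0.6,0],[[-0.2,-0.4,0],0.72,0],[[-0.2,-0.4,0],0.84,0],[[-0.2,-0.4,0],0.96,0],[[-0.2,-0.4,-2],1.08,0],[[-0.2,-0.4,-4],1.2,0],[[-0.2,-0.4,-6],1.32,0],[[-0.2,-0.4,-8],1.44,0],[[-0.2,-0.4,-10],1.57,0],[[-0.2,-0.4,-12],1.57,0],[[-0.2,-0.4,-13],1.57,0],[[-0.2,-0.4,-13],1.57,0]]'

```text
clock: 9.77
tool_pos: [0.5112, 0.1301, 0.1371]
orientation: [179.8, -0.1, -85.9]
force: [-0.1, -1.2, -0.3]
opening: 0.0876
gripper_force: 0.0
```

```bash
python3 - <<'E'
from h import *
s=ctrl.snapshot('scene')
cv2.imwrite('pics/c6.png',cv2.resize(s['img'][150:290,215:395],None,fx=3.5,fy=3.5,interpolation=cv2.INTER_CUBIC)[:,:,::-1])
E
```

```text
(no output)
```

View pics/c6.png

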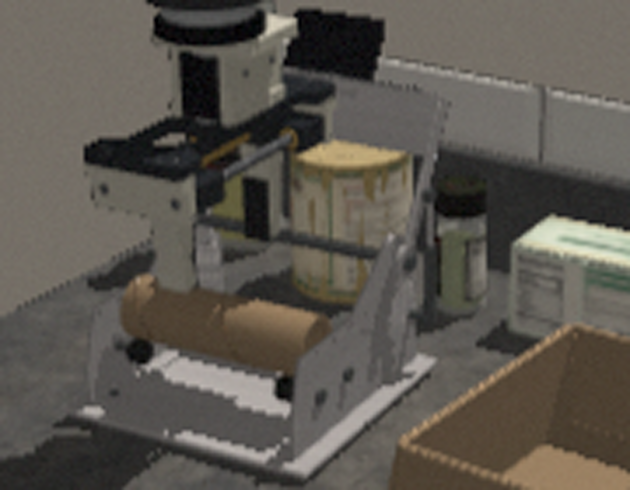

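The fingers straddle the core fore and aft and line up with its middle. Descending to grasp.

>>> apply_moves --commands '[[[0,0,-1.5],0,0],[[0,0,-3],0,0],[[0,0,-4],0,0],[[0,0,-5],0,0],[[0,0,-5.5],0,0],[[0,0,-6],0,0],[[0,0,-6],0,0]]'

```text
clock: 10.4
tool_pos: [0.5122, 0.1307, 0.079]
orientation: [180.0, -0.0, -85.8]
force: [-0.0, -0.7, 0.2]
opening: 0.0875
gripper_force: 0.0
```

>>> apply_moves --commands '[[[0,0,-0.1],0,0.3],[[0,0,-0.1],0,0.45],[[0,0,-0.1],0,0.55],[[0,0,-0.1],0,0.7],[[0,0,-0.1],0,0.7],[[0,0,-0.1],0,0.7],[[0,0,-0.1],0,0.7]]'

```text
clock: 10.98
tool_pos: [0.5122, 0.1308, 0.0787]
orientation: [180.0, 0.0, -85.8]
force: [-8.6, 1.4, 6.0]
opening: 0.0466
gripper_force: 5.3
```

>>> apply_moves --commands '[[[0,0,0],0,0.7],[[0,0,0],0,0.7],[[0,0,0],0,0.7]]'

```text
clock: 11.23
tool_pos: [0.5117, 0.1307, 0.0786]
orientation: [179.9, -0.0, -85.8]
force: [-4.7, 1.8, 5.9]
opening: 0.0455
gripper_force: 30.0
```

>>> apply_moves --commands '[[[0,0,0.5],0,0.7],[[0,0,1.5],0,0.7],[[0,0,3],0,0.7],[[-0.2,0,5],0,0.7],[[-0.4,0,7],0,0.7],[[-1,0,9],0,0.7],[[-1.5,0,12],0,0.7],[[-2,0,15],0,0.7],[[-2,0,15],0,0.7]]'

```text
clock: 11.98
tool_pos: [0.4948, 0.1319, 0.2357]
orientation: [-179.4, 0.2, -85.7]
force: [0.5, 0.4, -0.5]
opening: 0.0456
gripper_force: 30.0
```

>>> apply_moves --commands '[[[0,-2,0],0.1,0.7],[[0,-5,0],0.2,0.7],[[0.3,-8,0],0.32,0.7],[[0.6,-11,0],0.44,0.7],[[1,-14,0],0.56,0.7],[[1.4,-17,0],0.68,0.7],[[1.8,-20,0],0.8,0.7],[[2.2,-23,0],0.92,0.7],[[2.5,-26,0],1.04,0.7],[[2.7,-28.2,0],1.16,0.7],[[2.7,-28.2,0],1.28,0.7],[[2.7,-28.2,-2],1.4,0.7],[[2.7,-28.2,-4],1.46,0.7],[[2.7,-28.2,-6],1.46,0.7],[[2.7,-28.2,-8],1.46,0.7],[[2.7,-28.2,-8],1.46,0.7],[[2.7,-28.2,-8],1.46,0.7]]'

```text
clock: 13.4
tool_pos: [0.5191, -0.1514, 0.1486]
orientation: [180.0, 0.1, -2.1]
force: [-0.5, 0.4, -0.3]
opening: 0.0454
gripper_force: 30.0
```

```bash
python3 - <<'E'
from h import *
s=ctrl.snapshot('scene');p=ctrl.snapshot('top')
cv2.imwrite('pics/c7.png',np.hstack([cv2.resize(q,None,fx=2.2,fy=2.2,interpolation=cv2.INTER_CUBIC) for q in(s['img'][190:350,275:455],p['img'][160:320,330:510])])[:,:,::-1])
E
```

```text
(no output)
```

View pics/c7.png

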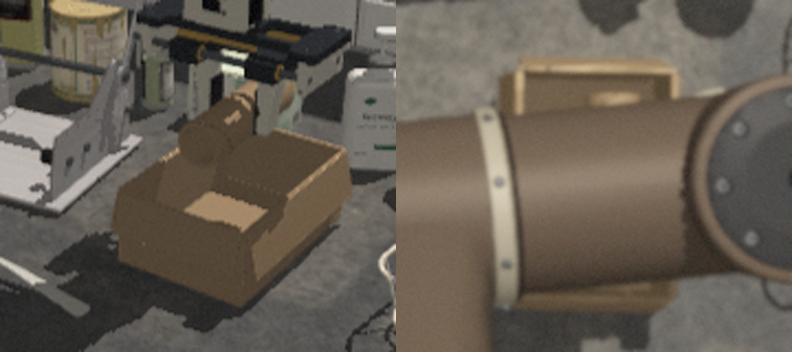

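The core is above the carton and parallel to its long side. Lowering it now.

>>> apply_moves --commands '[[[0.2,0,-2],0,0.7],[[0.2,0,-4],0,0.7],[[0.2,0,-6],0,0.7],[[0.2,0,-8],0,0.7],[[0.2,0,-9],0,0.7],[[0.2,0,-9.8],0,0.7],[[0.2,0,-10.4],0,0.7],[[0.2,0,-10.8],0,0.7],[[0.2,0,-11],0,0.7],[[0.2,0,-11],0,0.7]]'

```text
clock: 14.33
tool_pos: [0.5216, -0.1511, 0.0388]
orientation: [-180.0, -0.0, -2.1]
force: [-0.2, -0.4, -0.5]
opening: 0.0453
gripper_force: 30.0
```

>>> apply_moves --commands '[[[0,0,-0.2],0,0.7],[[0,0,-0.2],0,0.7],[[0,0,-0.2],0,0.45],[[0,0,-0.2],0,0.32],[[0,0,-0.2],0,0.3],[[0,0,-0.2],0,0.3],[[0,0,-0.2],0,0.3],[[0,0,0.5],0,0.3],[[0,0,1.5],0,0.3],[[0,0,3],0,0.3],[[0,0,6],0,0.3],[[0,0,10],0,0.3],[[0,0,14],0,0.3],[[0,0,18],0,0.3],[[0,-4,20],0,0.3],[[0,-8,20],0,0.3],[[0,-12,20],0,0.3],[[0,-16,20],0,0.3],[[0,-20,20],0,0.3],[[0,-20,20],0,0.3]]'

```text
clock: 16.0
tool_pos: [0.5204, -0.3567, 0.2391]
orientation: [179.9, 0.0, -2.3]
force: [-0.4, 1.7, -0.3]
opening: 0.0615
gripper_force: 0.0
```

```bash
python3 - <<'E'
from h import *
s=ctrl.snapshot('scene');p=ctrl.snapshot('top')
cv2.imwrite('pics/c8.png',np.hstack([cv2.resize(q,None,fx=1.6,fy=1.6,interpolation=cv2.INTER_CUBIC) for q in(s['img'][130:360,215:460],p['img'][100:330,200:445])])[:,:,::-1])
print([(x['at'],x['score'],onz(p,x['at'],.027)) for x in ctrl.spot_point(p,'core')[:2]])
E
```

```text
[([417.0, 243.3], 0.92, array([ 0.52129841, -0.15103641,  0.027     ]))]
```

View pics/c8.png

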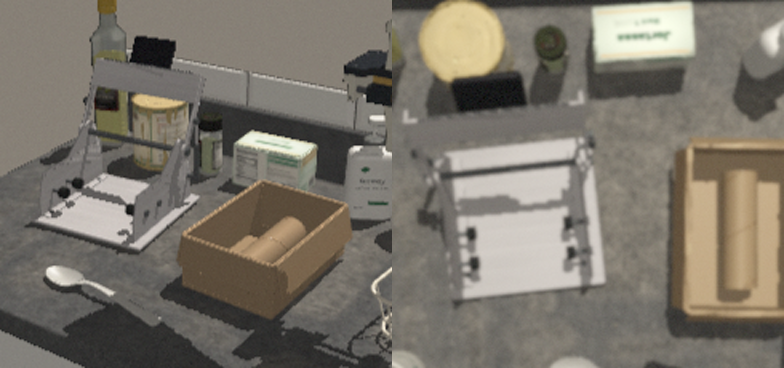

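The core lies flat in the carton, at about (740,230) in the right crop. The bar stands open, and the tea box and spice jar are in place.

>>> apply_moves --commands '[[[0,0,0],0,0.3],[[0,0,0],0,0.3],[[0,0,0],0,0.3],[[0,0,0],0,0.3]]'

```text
clock: 16.48
tool_pos: [0.5216, -0.3502, 0.239]
orientation: [180.0, -0.0, -2.0]
force: [-0.8, -0.2, -0.3]
opening: 0.0615
gripper_force: 0.0
```

```bash
python3 -c "
from plant import ctrl
print(ctrl.close_job())"
```

```text
the job is handed in; nothing more can be done
None
```

I handed the job in at about 16.5 s: the tear bar was lifted first and stands open by itself, and the core lies flat in the carton; the tea box and spice jar look undisturbed, and the arm never went near the mug, though I did not re-check the mug in the final picture.

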